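# Free the passive door of the trap-parts chest

### The job

Free up the passive door of the open-topped aluminium parts chest: first swing its active door (the one whose overlapping strip and little hood cover the bolt) wide open, about square to the chest front, then lift the passive door's flush bolt by its round steel head all the way up. Leave the active door standing open, the bolt up and the passive door shut.

Things in the scene. Friction and masses are not known exactly. Their poses are not given: they have to be found in the camera images.
- chest: Open-topped cast-aluminium chest, 360 mm wide, 170 mm high; lid thrown back. Origin: on the bench, midway along the plane of its two doors on the robot's side; x into the chest, y to the robot's left. Doors 162 wide, 12 thick, top edge 168 mm high, like handles. The left one is active: alone it has a strip along its free edge, rising 34 mm above the top edge to a flat hood over the bolt.
- active_pull (a point): Grip point on the active door's handle, an upright 12 mm steel bar, centre 35 mm off the door's face: 165 mm above the bench, 15 mm below the bar's top; bar clear to 35 mm below the point and 27 mm each way along the door. Axes turn with the door; door closed: x into the chest (square to the door), y along it to the hinge, z up. The upright hinge axis is at x +41, y +113 mm from the point.
- active_leaf (a joint): Opening of the active door in rad: 0 closed, 1.57 square to the chest front, stop at 1.75. Its free edge swings towards the robot and round to the robot's left (clockwise seen from above). It starts closed or just ajar (under 0.1), needs about 2 N at the handle and stays where it is left.
- bolt_head (a point): Centre of the flush bolt's head: upright steel cylinder 16 mm across, 24 mm tall, on the passive door's top edge, 12 mm from its free edge. Bolt down: 182 mm above the bench, 14 mm above the door's top edge. The hood of the closed active door lies 4 mm above the head and blocks it. Passive door shut: x into the chest, y along the doors to the robot's left, z up.
- flush_bolt (a joint): Lift of the flush bolt in m: 0 down (it locks the passive door into the sill), 0.030 fully up at its stop. It slides straight up with about 3.5 N and stays where it is left.
- passive_leaf (a joint): Opening of the passive (right) door in rad: 0 shut, as it starts and must stay. It is held by the bolt while that is down and by hinge friction after.

How it is judged (in metres and radians):
On the way, in this order (a step that is already met when the one before it is completed fails the run):
1. the active door is swung open to at least 1.2 rad (value of joint active_leaf above 1.2 rad), for 0.2 s.
2. the flush bolt is lifted at least 22 mm (value of joint flush_bolt above 0.022 m), for 0.2 s.
At the end, for the whole second after the job is handed in: The active door stands still, open at least 1.2 rad (about 70 degrees); the flush bolt is up by at least 20 of its 30 mm; the passive door is shut to within 0.15 rad (9 degrees) (value of joint active_leaf above 1.2 rad and value of joint flush_bolt above 0.02 m and value of joint passive_leaf below 0.15 rad and velocity of joint active_leaf between -0.05 and 0.05 rad/s); the robot touches nothing.
It also fails if it takes over 45 s, if anything falls off the work surface, if the arm or the gripper's body presses on something with over 40 N, if the wrist force passes 120 N, or if a joint passes its speed limit or range.

### The arm

A 6-joint arm with a two-finger parallel gripper is mounted at the origin on the work surface. World frame = base frame: x ahead of the robot, y to its left, z up, the work surface at z = 0. Lengths are in mm, angles in rad, forces in N, time in s.
With the tool pointing down it reaches from about 350 to 775 mm from the base axis. Payload 7.3 kg.
Tool frame: the origin (TCP) lies at the very end of the fingers, on their centre line; the grasp point (between the pads) lies 19 mm behind it; z points along the fingers, y is the line along which they close (so a half turn about z gives the same grasp; the last joint's range is limited). The gripper opens to 92 mm and grips with 3 to 60 N. Pads are 19 mm wide; open, the fingers measure 130 mm over their backs; the gripper's body (75 mm by 190 mm) begins 47 mm behind the grasp point.
Start: joints at [1.089, 0.342, 1.524, -0, 1.275, -0.146], TCP at [172.986, 495.702, 226.741] pointing down, gripper open.
Joint ranges: [-2.53, 2.53], [-0.77, 2.02], [0.04, 2.7], [-1, 4.14], [0.28, 2.66], [-3.11, 3.11]. Speed limits (rad/s): [2.57, 2.57, 3.14, 3.14, 3.14, 3.14].

### API

Orientations are given as [roll, pitch, yaw] about the fixed x, y, z axes, in that order (R = Rz(yaw) Ry(pitch) Rx(roll)).
In Python, from plant import bot gives the robot as it stands.
- The arm moves only by the tool jog_arm, never from a script. Its argument "targets" is a list of rows, each an object with "xyz": the shift along the tool's x, y, z as a fraction of full scale, a list of three; "spin": the turn about the tool's z as a fraction of full scale. In form: [{"xyz": [x, y, z], "spin": spin}, ...]. A call has exactly 10 rows; each row shifts and turns the commanded pose from where the row before left it, along the tool's axes as they then stand; what a row does not reach is not made up. Full scale, the value 1, is 80 mm for a shift and 0.1 rad for a turn. A row lasts 1/8 s, in which the tool goes at most 62.5 mm and 10.7 degrees, less where a joint would pass 70% of its speed; a pose out of reach is approached as far as the arm can. A call with a number of a shift or a turn outside -1 to 1 is refused whole. A call with a gripper value outside its range is refused whole. "gripper" is the opening in per cent of the stroke, from 0 (shut) to 100 (fully open), set as the call begins (left out, the last holds). The fingers move at their own pace and stop on an object; the grip force is fixed at half the most. Time passes only in rows, so rows that do not move let the fingers close, or fill a call up. It gives the time, the measured TCP pose, the force, the opening and the grip force at its end, in the units of the state.
- bot.get_obs(): the state, without advancing time (a new reading comes with each control period).
- bot.capture(name): name is "side" or "top" or "wrist"; returns the picture (384x512x3 uint8, blue, green, red); there is no depth.
- bot.get_calibration(name): a dict with "vfov" (degrees; the focal length in pixels is half the picture's height over the tangent of half this angle, whatever the lens; pixels are square), "cx", "cy" (the principal point, pixels), "eye" and "rotation" of the camera in the world. Camera axes: x right, y down, z forward; pixel columns grow to the right and rows downward; lengths in mm; the calibration is good to about 2 mm. A picture is of the moment at which its call begins: read the wrist's pose just before it. get_calibration takes no time and is no camera call; for the wrist camera it gives the pose at the moment of the call.
- bot.close_job(): hands the job in; it is judged then, once.
The state is a dict: "time": time; "joint_positions": joint angles; "dq": joint speeds; "tau": joint torques, N m; "tool_pos": TCP position; "tcp_rot": TCP orientation; "contact_force": force on the tool from outside, world axes, zero at the start; "moment": the same for the moment, N m; "grip_width": finger opening in mm; "finger_force": force on a finger pad.
Only numpy, scipy, OpenCV 4.12 (cv2) and the standard library are available. Lean on these libraries where they do the work, as an engineer would, in place of code of your own. Each camera call takes 0.05 s, during which the arm holds its last target. There are 200 camera calls.

## Working session

There is one attempt and no reset: what is moved stays moved. The work goes in short steps, Python scripts to look and compute and a tool call to move; the robot and the scene stay as the last step left them, time stands still between calls to the robot, and variables do not carry over. Pictures are saved under pics/ and viewed, at most 10 in all, crops included, and the job is handed in when it is done.

Besides the shell and the picture viewer there is one more tool, called after "Call:" by a JSON object that holds its "fn" and its "kwargs", one argument or row to a line. jog_arm: Moves the arm, as the interface text tells. Shift numbers are shares of 80 mm and turn numbers shares of 0.1 rad, none past 1 either way. Its arguments: {"type":"object","properties":{"targets":{"type":"array","items":{"type":"object","properties":{"xyz":{"type":"array","items":{"type":"number"}},"spin":{"type":"number"}}}},"gripper":{"type":"number"}},"required":["targets"]}

```bash
mkdir -p pics; python3 - <<'E'
from plant import bot
import cv2
o=bot.get_obs();print(o)
for n in("side","top"):
    print(n,bot.get_calibration(n)); cv2.imwrite(f"pics/{n}0.png",bot.capture(n))
E
```

```text
{'time': 0.0, 'joint_positions': array([ 1.08896630e+00,  3.42719033e-01,  1.52497325e+00,  8.27033451e-06,
        1.27537210e+00, -1.46007817e-01]), 'dq': array([ 0.00084751, -0.00034702, -0.00112026, -0.0001114 ,  0.00025086,
        0.00077412]), 'tau': array([ 1.87548071e-04, -4.31235588e+01, -2.44223589e+01,  7.17162900e-02,
        5.60202822e-02, -9.17131229e-05]), 'tool_pos': array([172.8146659 , 495.3412678 , 226.06213731]), 'tcp_rot': array([-3.14013773e+00, -2.21946577e-04,  2.80576786e+00]), 'contact_force': array([-0.49240617,  0.03520856,  0.96749605]), 'moment': array([-0.04160535,  0.00397137, -0.0080857 ]), 'finger_force': 0.0, 'grip_width': 92.0255976211033}
side {'vfov': 50.353476354079596, 'cx': 261.6825477493931, 'cy': 191.1625937281937, 'eye': array([ 958.10316152, -419.65862777,  647.94316157]), 'rotation': array([-2.32777203, -0.01674277,  0.62532367])}
top {'vfov': 47.9391982734372, 'cx': 258.31077910539557, 'cy': 197.08224039059368, 'eye': array([524.28242323,  17.97413806, 932.23098738]), 'rotation': array([-2.95617309,  0.00606765, -1.56183328])}
```

View pics/side0.png

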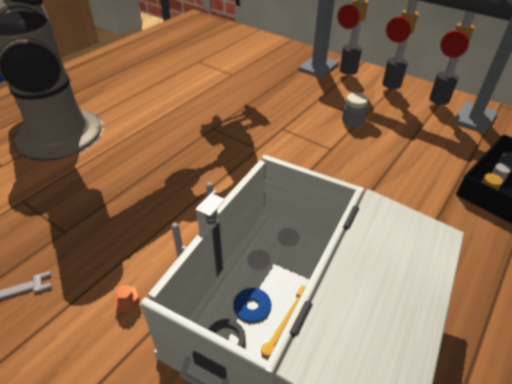

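View pics/top0.png

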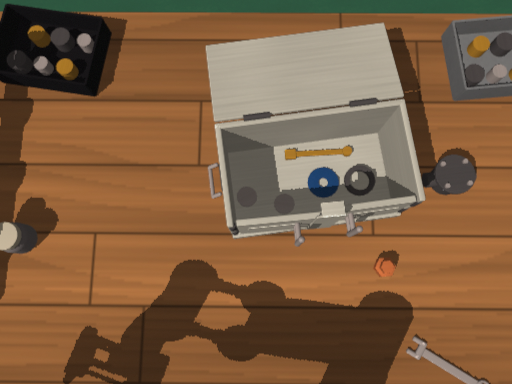

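```bash
cat > h.py <<'E'
from plant import bot
import cv2, numpy as np
from scipy.spatial.transform import Rotation as R
def ray(c,p,z):
    """world point on plane z seen at pixel p"""
    f=192/np.tan(np.radians(c['vfov']/2)); Rm=R.from_euler('xyz',c['rotation']).as_matrix()
    d=Rm@np.array([(p[0]-c['cx'])/f,(p[1]-c['cy'])/f,1]); e=np.array(c['eye']); return e+d*(z-e[2])/d[2]
def proj(c,P):
    f=192/np.tan(np.radians(c['vfov']/2)); Rm=R.from_euler('xyz',c['rotation']).as_matrix()
    q=Rm.T@(np.array(P)-c['eye']); return f*q[0]/q[2]+c['cx'],f*q[1]/q[2]+c['cy']
E
python3 - <<'E'
import cv2
a=cv2.imread("pics/top0.png")[175:255,215:435]; b=cv2.imread("pics/side0.png")[170:300,130:260]
cv2.imwrite("pics/c1.png",cv2.resize(a,(792,288),interpolation=cv2.INTER_CUBIC))
E
```

```text
(no output)
```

View pics/c1.png

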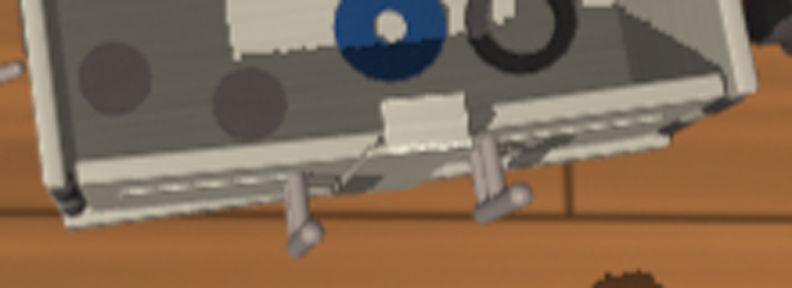

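The active bar's top is at pixel (302,239), the passive bar's top at (359.4,229.2) and the hood's centre at (333.6,209). The doors look almost shut.

```bash
python3 - <<'E'
from h import *
c=bot.get_calibration("top")
A=ray(c,(302,239),180);P=ray(c,(359.4,229.2),180);H=ray(c,(333.6,209),202)
Lc=ray(c,(215+62/3.6,175+190/3.6),168);Rc=ray(c,(215+740/3.6,175+95/3.6),168)
for n,v in zip("A P H L R".split(),(A,P,H,Lc,Rc)):print(n,v)
d=A-P;print(np.hypot(*d[:2]),np.arctan2(-d[0],d[1])) 
d=Lc-Rc;print(np.hypot(*d[:2]),np.arctan2(-d[0],d[1]))
# door edge lines
for p in((80,165),(380,140),(490,113),(720,80)): print(ray(c,(215+p[0]/3.6,175+p[1]/3.6),168))
E
```

```text
A [591.74711954 -52.85897306 180.        ]
P [ 609.68455143 -153.14705715  180.        ]
H [ 641.4885847  -105.27722648  202.        ]
L [611.71405519  69.77039589 168.        ]
R [ 662.00777385 -267.08049218  168.        ]
101.87959203113789 0.1769875797580961
340.5847602741048 0.1482107433417877
[624.21606726  61.10370801 168.        ]
[637.92008988 -87.54031568 168.        ]
[ 651.93069728 -142.45256439  168.        ]
[ 669.53442617 -257.58075617  168.        ]
```

```bash
cat >> h.py <<'E'
def plan(wps,pose=None,step=45):
    """wps: (x,y,z,yaw[,nrows]); prints rows [xyz],spin as fractions"""
    if pose is None:
        o=bot.get_obs(); p=np.array(o['tool_pos']); w=o['tcp_rot'][2]; print('now',p.round(1),round(w,3),o['contact_force'].round(1))
    else: p,w=np.array(pose[:3],float),pose[3]
    for t in wps:
        t0,w0=p.copy(),w; T=np.array(t[:3],float); dw=(t[3]-w0+np.pi)%(2*np.pi)-np.pi
        n=t[4] if len(t)>4 else max(1,int(np.ceil(max(np.linalg.norm(T-t0)/step,abs(dw)/.1))))
        for i in range(1,n+1):
            g=t0+(T-t0)*i/n; gw=w0+dw*i/n; c,s=np.cos(w),np.sin(w); d=g-p
            l=np.array([c*d[0]+s*d[1],s*d[0]-c*d[1],-d[2]]); q=np.round(l/80,2); sp=round(-(gw-w)/.1,2)
            l=q*80; p=p+[c*l[0]+s*l[1],s*l[0]-c*l[1],-l[2]]; w-=sp*.1
            print(q.tolist(),sp)
        print('--',p.round(1),round(w,3))
E
python3 -c "
from h import *
plan([(585,-52,236,3.25,17)])"
```

```text
now [172.8 495.4 226.1] 2.806 [ 0.4 -0.1 -0.7]
[-0.42, -0.28, -0.01] -0.26
[-0.41, -0.29, -0.0] -0.26
[-0.4, -0.3, -0.01] -0.26
[-0.4, -0.31, -0.01] -0.27
[-0.39, -0.33, -0.01] -0.26
[-0.37, -0.33, -0.0] -0.26
[-0.37, -0.34, -0.01] -0.26
[-0.37, -0.35, -0.01] -0.26
[-0.35, -0.36, -0.01] -0.26
[-0.34, -0.37, -0.0] -0.26
[-0.33, -0.38, -0.01] -0.26
[-0.32, -0.39, -0.01] -0.27
[-0.31, -0.4, -0.0] -0.26
[-0.31, -0.4, -0.01] -0.26
[-0.29, -0.41, -0.01] -0.26
[-0.28, -0.42, -0.01] -0.26
[-0.27, -0.43, -0.0] -0.26
-- [585.3 -52.3 235.7] 3.25
```

Call:
{"fn": "jog_arm", "kwargs": {
  "targets": [
    {"xyz": [-0.42,-0.28,-0.01],"spin": -0.26},
    {"xyz": [-0.41,-0.29,0],"spin": -0.26},
    {"xyz": [-0.4,-0.3,-0.01],"spin": -0.26},
    {"xyz": [-0.4,-0.31,-0.01],"spin": -0.27},
    {"xyz": [-0.39,-0.33,-0.01],"spin": -0.26},
    {"xyz": [-0.37,-0.33,0],"spin": -0.26},
    {"xyz": [-0.37,-0.34,-0.01],"spin": -0.26},
    {"xyz": [-0.37,-0.35,-0.01],"spin": -0.26},
    {"xyz": [-0.35,-0.36,-0.01],"spin": -0.26},
    {"xyz": [-0.34,-0.37,0],"spin": -0.26}
  ],
  "gripper": 45
}}

```text
time: 1.35
tool_pos: [416.1, 172.9, 232.2]
tcp_rot: [3.142, -0.0, 3.068]
contact_force: [-0.6, 0.6, 0.4]
grip_width: 41.3
finger_force: 0.0
```

Call:
{"fn": "jog_arm", "kwargs": {
  "targets": [
    {"xyz": [-0.33,-0.38,-0.01],"spin": -0.26},
    {"xyz": [-0.32,-0.39,-0.01],"spin": -0.27},
    {"xyz": [-0.31,-0.4,0],"spin": -0.26},
    {"xyz": [-0.31,-0.4,-0.01],"spin": -0.26},
    {"xyz": [-0.29,-0.41,-0.01],"spin": -0.26},
    {"xyz": [-0.28,-0.42,-0.01],"spin": -0.26},
    {"xyz": [-0.27,-0.43,0],"spin": -0.26},
    {"xyz": [0,0,0],"spin": 0},
    {"xyz": [0,0,0],"spin": 0},
    {"xyz": [0,0,0],"spin": 0}
  ]
}}

```text
time: 2.6
tool_pos: [584.9, -51.0, 236.4]
tcp_rot: [3.141, -0.0, -3.032]
contact_force: [0.2, -0.1, -0.2]
grip_width: 41.4
finger_force: 0.0
```

```bash
python3 - <<'E'
from h import *
o=bot.get_obs();print(o['tool_pos'],o['tcp_rot'],o['joint_positions'].round(2),o['time'])
print(bot.get_calibration("wrist"))
a=bot.capture("wrist");b=bot.capture("side")
c=bot.get_calibration("wrist");print(proj(c,(592,-53,180)))
cv2.imwrite("pics/w1.png",a)
E
```

```text
[584.93145169 -50.99226409 236.36942361] [ 3.14121310e+00 -3.49833091e-04 -3.03246166e+00] [-0.22  0.45  1.33  0.    1.36 -1.9 ] 2.6
{'vfov': 70.80385081586094, 'cx': 254.26017813963662, 'cy': 191.79347087970982, 'eye': array([520.45843444, -57.41089756, 395.319929  ]), 'rotation': array([ 2.89366228e+00, -2.71532500e-04,  1.67927562e+00])}
(np.float64(250.33565815439576), np.float64(211.25335882781653))
```

View pics/w1.png

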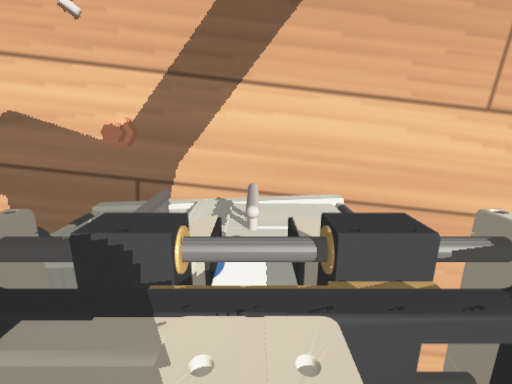

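The bar's top shows at (252,212), against a predicted (250,211), so the estimate holds to about 1 mm.

```bash
python3 -c "
from h import *
plan([(592,-53,230,3.25,1),(592,-53,149,3.25,3)])"
```

```text
now [585.1 -51.1 236.6] -3.032 [-0.3  0.1  0.6]
[-0.08, -0.03, 0.08] 0.01
-- [591.8 -52.8 230.2] -3.033
[-0.0, -0.0, 0.34] -0.0
[-0.0, -0.0, 0.34] -0.0
[-0.0, -0.0, 0.34] -0.0
-- [591.8 -52.8 148.6] -3.033
```

Call:
{"fn": "jog_arm", "kwargs": {
  "targets": [
    {"xyz": [-0.08,-0.03,0.08],"spin": 0},
    {"xyz": [0,0,0.25],"spin": 0},
    {"xyz": [0,0,0.25],"spin": 0},
    {"xyz": [0,0,0.25],"spin": 0},
    {"xyz": [0,0,0.25],"spin": 0},
    {"xyz": [0,0,0],"spin": 0},
    {"xyz": [0,0,0],"spin": 0},
    {"xyz": [0,0,0],"spin": 0},
    {"xyz": [0,0,0],"spin": 0},
    {"xyz": [0,0,0],"spin": 0}
  ]
}}

```text
time: 3.95
tool_pos: [592.2, -53.7, 150.3]
tcp_rot: [-3.141, 0.001, -3.033]
contact_force: [-0.2, -0.1, -1.0]
grip_width: 41.4
finger_force: 0.0
```

Call:
{"fn": "jog_arm", "kwargs": {
  "targets": [
    {"xyz": [0,0,0],"spin": 0},
    {"xyz": [0,0,0],"spin": 0},
    {"xyz": [0,0,0],"spin": 0},
    {"xyz": [0,0,0],"spin": 0},
    {"xyz": [0,0,0],"spin": 0},
    {"xyz": [0,0,0],"spin": 0},
    {"xyz": [0,0,0],"spin": 0},
    {"xyz": [0,0,0],"spin": 0},
    {"xyz": [0,0,0],"spin": 0},
    {"xyz": [0,0,0],"spin": 0}
  ],
  "gripper": 5
}}

```text
time: 5.2
tool_pos: [592.2, -52.3, 149.9]
tcp_rot: [3.139, 0.0, -3.033]
contact_force: [0.0, 5.2, 0.4]
grip_width: 11.1
finger_force: 30.0
```

```bash
cat > arc.py <<'E'
from h import *
import sys
q1=float(sys.argv[1]); n=int(sys.argv[2])
# hinge (620,64) from A=(592,-53), door yaw .11
o=bot.get_obs(); p=o['tool_pos'].copy(); w=o['tcp_rot'][2]; print(p,w,o['contact_force'],o['grip_width'])
Hn=np.array([620,64.]); r0=p[:2]-Hn
wps=[]
for i in range(1,n+1):
    a=-q1*i/n; r=np.array([[np.cos(a),-np.sin(a)],[np.sin(a),np.cos(a)]])@r0
    wps.append((*(Hn+r),p[2],w+a,1))
plan(wps)
E
python3 arc.py 1.4 18
```

```text
[592.15672197 -52.26698851 149.86457179] -3.03316811930097 [0.04058586 5.24409125 0.40370481] 11.087796544411836
now [592.2 -52.3 149.9] -3.033 [0.  5.2 0.4]
[0.11, 0.04, -0.0] 0.78
-- [583.1 -50.  149.9] -3.111
[0.11, 0.05, -0.0] 0.78
-- [574.1 -46.3 149.9] -3.189
[0.1, 0.04, -0.0] 0.77
-- [566.3 -42.7 149.9] -3.266
[0.11, 0.04, -0.0] 0.78
-- [558.  -38.5 149.9] -3.344
[0.11, 0.05, -0.0] 0.78
-- [550.2 -32.8 149.9] -3.422
[0.11, 0.04, -0.0] 0.78
-- [542.6 -27.3 149.9] -3.5
[0.1, 0.04, -0.0] 0.77
-- [536.2 -21.5 149.9] -3.577
[0.11, 0.05, -0.0] 0.78
-- [529.9 -14.1 149.9] -3.655
[0.11, 0.04, -0.0] 0.78
-- [523.8  -7.  149.9] -3.733
[0.11, 0.04, -0.0] 0.78
-- [518.3   0.6 149.9] -3.811
[0.11, 0.05, -0.0] 0.78
-- [513.9   9.2 149.9] -3.889
[0.1, 0.04, -0.0] 0.77
-- [510.2  16.9 149.9] -3.966
[0.11, 0.04, -0.0] 0.78
-- [506.6  25.6 149.9] -4.044
[0.11, 0.05, -0.0] 0.78
-- [504.3  35.  149.9] -4.122
[0.11, 0.04, -0.0] 0.78
-- [502.   44.1 149.9] -4.2
[0.11, 0.04, -0.0] 0.77
-- [500.5  53.3 149.9] -4.277
[0.1, 0.05, -0.0] 0.78
-- [500.8  62.2 149.9] -4.355
[0.11, 0.04, -0.0] 0.78
-- [500.7  71.6 149.9] -4.433
```

Call:
{"fn": "jog_arm", "kwargs": {
  "targets": [
    {"xyz": [0.11,0.04,0],"spin": 0.78},
    {"xyz": [0.11,0.05,0],"spin": 0.78},
    {"xyz": [0.1,0.04,0],"spin": 0.77},
    {"xyz": [0.11,0.04,0],"spin": 0.78},
    {"xyz": [0.11,0.05,0],"spin": 0.78},
    {"xyz": [0,0,0],"spin": 0},
    {"xyz": [0,0,0],"spin": 0},
    {"xyz": [0,0,0],"spin": 0},
    {"xyz": [0,0,0],"spin": 0},
    {"xyz": [0,0,0],"spin": 0}
  ]
}}

```text
time: 6.45
tool_pos: [550.4, -32.7, 149.9]
tcp_rot: [3.139, -0.0, 2.861]
contact_force: [1.5, 5.1, -0.6]
grip_width: 11.1
finger_force: 30.0
```

```bash
python3 arc.py 1.0 13
```

```text
[550.39178966 -32.70248957 149.86580688] 2.8609580012943185 [ 1.51872696  5.09013741 -0.55991286] 11.131933448390727
now [550.4 -32.7 149.9] 2.861 [ 1.5  5.1 -0.6]
[0.11, 0.04, -0.0] 0.77
-- [542.8 -27.2 149.9] 2.784
[0.1, 0.05, -0.0] 0.77
-- [536.7 -20.6 149.9] 2.707
[0.11, 0.04, -0.0] 0.77
-- [530.1 -14.  149.9] 2.63
[0.1, 0.04, -0.0] 0.77
-- [524.7  -7.3 149.9] 2.553
[0.11, 0.04, -0.0] 0.77
-- [5.191e+02 2.000e-01 1.499e+02] 2.476
[0.11, 0.05, -0.0] 0.77
-- [514.7   8.8 149.9] 2.399
[0.1, 0.04, -0.0] 0.76
-- [511.   16.6 149.9] 2.323
[0.11, 0.04, -0.0] 0.77
-- [507.3  25.2 149.9] 2.246
[0.11, 0.04, -0.0] 0.77
-- [504.3  34.  149.9] 2.169
[0.1, 0.05, -0.0] 0.77
-- [503.1  42.9 149.9] 2.092
[0.11, 0.04, -0.0] 0.77
-- [501.5  52.1 149.9] 2.015
[0.11, 0.04, -0.0] 0.77
-- [500.6  61.5 149.9] 1.938
[0.1, 0.04, -0.0] 0.77
-- [500.7  70.1 149.9] 1.861
```

Call:
{"fn": "jog_arm", "kwargs": {
  "targets": [
    {"xyz": [0.11,0.04,0],"spin": 0.77},
    {"xyz": [0.1,0.05,0],"spin": 0.77},
    {"xyz": [0.11,0.04,0],"spin": 0.77},
    {"xyz": [0.1,0.04,0],"spin": 0.77},
    {"xyz": [0.11,0.04,0],"spin": 0.77},
    {"xyz": [0.11,0.05,0],"spin": 0.77},
    {"xyz": [0.1,0.04,0],"spin": 0.76},
    {"xyz": [0.11,0.04,0],"spin": 0.77},
    {"xyz": [0.11,0.04,0],"spin": 0.77},
    {"xyz": [0,0,0],"spin": 0}
  ]
}}

```text
time: 7.7
tool_pos: [505.0, 33.6, 149.9]
tcp_rot: [3.139, 0.0, 2.168]
contact_force: [4.7, 3.9, -5.0]
grip_width: 11.1
finger_force: 30.0
```

```bash
python3 arc.py 0.4 5
```

```text
[505.0234441   33.60382724 149.88099559] 2.1683934181846394 [ 4.73397709  3.88535525 -4.99179561] 11.111922828034503
now [505.   33.6 149.9] 2.168 [ 4.7  3.9 -5. ]
[0.11, 0.04, -0.0] 0.8
-- [502.7  42.7 149.9] 2.088
[0.11, 0.05, -0.0] 0.8
-- [501.8  52.3 149.9] 2.008
[0.11, 0.04, -0.0] 0.8
-- [501.   61.6 149.9] 1.928
[0.11, 0.05, -0.0] 0.8
-- [501.7  71.3 149.9] 1.848
[0.11, 0.04, -0.0] 0.8
-- [502.3  80.6 149.9] 1.768
```

Call:
{"fn": "jog_arm", "kwargs": {
  "targets": [
    {"xyz": [0.11,0.04,0],"spin": 0.8},
    {"xyz": [0.11,0.05,0],"spin": 0.8},
    {"xyz": [0.11,0.04,0],"spin": 0.8},
    {"xyz": [0.11,0.05,0],"spin": 0.8},
    {"xyz": [0.11,0.04,0],"spin": 0.8},
    {"xyz": [0,0,0],"spin": 0},
    {"xyz": [0,0,0],"spin": 0},
    {"xyz": [0,0,0],"spin": 0},
    {"xyz": [0,0,0],"spin": 0},
    {"xyz": [0,0,0],"spin": 0}
  ]
}}

```text
time: 8.95
tool_pos: [501.9, 79.6, 149.9]
tcp_rot: [3.14, -0.0, 1.77]
contact_force: [5.1, 3.0, -4.6]
grip_width: 11.1
finger_force: 30.0
```

Call:
{"fn": "jog_arm", "kwargs": {
  "targets": [
    {"xyz": [0,0,0],"spin": 0},
    {"xyz": [0,0,0],"spin": 0},
    {"xyz": [0,0,0],"spin": 0},
    {"xyz": [0,0,0],"spin": 0},
    {"xyz": [0,0,-0.2],"spin": 0},
    {"xyz": [0,0,-0.4],"spin": 0},
    {"xyz": [0,0,-0.4],"spin": 0},
    {"xyz": [0,0,-0.3],"spin": 0},
    {"xyz": [0,0,0],"spin": 0},
    {"xyz": [0,0,0],"spin": 0}
  ],
  "gripper": 45
}}

```text
time: 10.2
tool_pos: [500.8, 79.6, 252.9]
tcp_rot: [-3.14, -0.0, 1.769]
contact_force: [0.2, -0.5, -0.3]
grip_width: 41.3
finger_force: 0.0
```

```bash
python3 - <<'E'
from h import *
plan([(646,-110,244,1.72)])
a=bot.capture("top"); c=bot.get_calibration("top"); print(proj(c,(644.7,-110.4,194)))
cv2.imwrite("pics/t2.png",cv2.resize(a[150:300,200:400],(800,600),interpolation=cv2.INTER_CUBIC))
E
```

```text
now [500.8  79.6 252.9] 1.769 [ 0.2 -0.5 -0.3]
[-0.45, 0.22, 0.02] 0.08
[-0.44, 0.22, 0.02] 0.08
[-0.45, 0.23, 0.02] 0.08
[-0.44, 0.23, 0.01] 0.09
[-0.44, 0.23, 0.02] 0.08
[-0.43, 0.24, 0.02] 0.08
-- [ 646.1 -109.7  244.1] 1.72
(np.float64(335.7585510389405), np.float64(207.9161241571174))
```

View pics/t2.png

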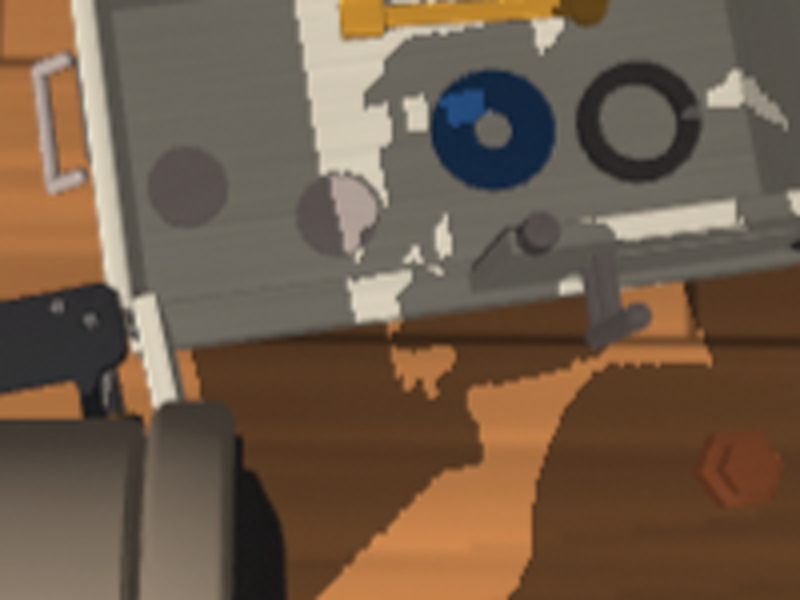

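The bolt head shows at (335.2,208.0), against a predicted (335.8,207.9). The active door stands about square.

Call:
{"fn": "jog_arm", "kwargs": {
  "targets": [
    {"xyz": [-0.45,0.22,0.02],"spin": 0.08},
    {"xyz": [-0.44,0.22,0.02],"spin": 0.08},
    {"xyz": [-0.45,0.23,0.02],"spin": 0.08},
    {"xyz": [-0.44,0.23,0.01],"spin": 0.09},
    {"xyz": [-0.44,0.23,0.02],"spin": 0.08},
    {"xyz": [-0.43,0.22,0.02],"spin": 0.08},
    {"xyz": [0,0,0],"spin": 0},
    {"xyz": [0,0,0],"spin": 0},
    {"xyz": [0,0,0],"spin": 0},
    {"xyz": [0,0,0],"spin": 0}
  ]
}}

```text
time: 11.5
tool_pos: [644.9, -109.0, 245.5]
tcp_rot: [3.141, 0.0, 1.721]
contact_force: [0.1, 0.3, -0.5]
grip_width: 41.7
finger_force: 0.0
```

```bash
python3 - <<'E'
from h import *
plan([(644.7,-109.6,244,1.72,1),(644.7,-109.6,173,1.72,4)])
c=bot.get_calibration("wrist"); print(proj(c,(644.7,-109.6,194)))
cv2.imwrite("pics/w2.png",bot.capture("wrist"))
E
```

```text
now [ 644.9 -109.   245.5] 1.721 [ 0.1  0.3 -0.5]
[-0.01, -0.0, 0.02] 0.01
-- [ 645.  -109.8  243.9] 1.72
[0.0, -0.0, 0.22] -0.0
[0.0, -0.0, 0.22] -0.0
[0.0, -0.0, 0.23] -0.0
[0.0, -0.0, 0.22] -0.0
-- [ 645.  -109.8  172.7] 1.72
(np.float64(252.99370087414084), np.float64(207.80227566802964))
```

View pics/w2.png

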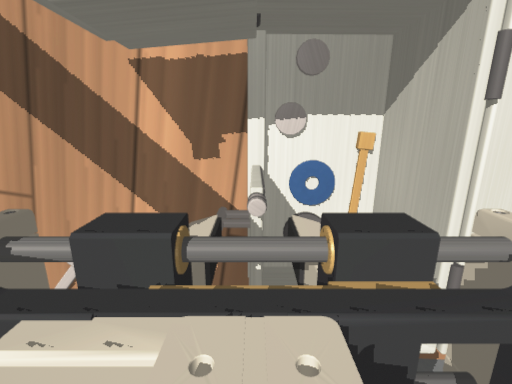

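The head's top is at about (258,205), so the bolt sits near (647,-108). I'll shift to that and descend.

Call:
{"fn": "jog_arm", "kwargs": {
  "targets": [
    {"xyz": [0.01,0.03,0.02],"spin": 0},
    {"xyz": [0,0,0.22],"spin": 0},
    {"xyz": [0,0,0.22],"spin": 0},
    {"xyz": [0,0,0.23],"spin": 0},
    {"xyz": [0,0,0.22],"spin": 0},
    {"xyz": [0,0,0],"spin": 0},
    {"xyz": [0,0,0],"spin": 0},
    {"xyz": [0,0,0],"spin": 0},
    {"xyz": [0,0,0],"spin": 0},
    {"xyz": [0,0,0],"spin": 0}
  ]
}}

```text
time: 12.8
tool_pos: [647.5, -108.8, 172.7]
tcp_rot: [3.141, 0.0, 1.72]
contact_force: [0.5, 0.8, -0.2]
grip_width: 41.4
finger_force: 0.0
```

Call:
{"fn": "jog_arm", "kwargs": {
  "targets": [
    {"xyz": [0,0,0],"spin": 0},
    {"xyz": [0,0,0],"spin": 0},
    {"xyz": [0,0,0],"spin": 0},
    {"xyz": [0,0,0],"spin": 0},
    {"xyz": [0,0,0],"spin": 0},
    {"xyz": [0,0,0],"spin": 0},
    {"xyz": [0,0,0],"spin": 0},
    {"xyz": [0,0,0],"spin": 0},
    {"xyz": [0,0,0],"spin": 0},
    {"xyz": [0,0,0],"spin": 0}
  ],
  "gripper": 5
}}

```text
time: 14.05
tool_pos: [646.9, -108.9, 172.3]
tcp_rot: [-3.14, -0.0, 1.72]
contact_force: [-4.9, -1.2, 0.9]
grip_width: 14.9
finger_force: 30.0
```

Call:
{"fn": "jog_arm", "kwargs": {
  "targets": [
    {"xyz": [0,0,-0.06],"spin": 0},
    {"xyz": [0,0,-0.06],"spin": 0},
    {"xyz": [0,0,-0.06],"spin": 0},
    {"xyz": [0,0,-0.06],"spin": 0},
    {"xyz": [0,0,-0.06],"spin": 0},
    {"xyz": [0,0,-0.06],"spin": 0},
    {"xyz": [0,0,-0.01],"spin": 0},
    {"xyz": [0,0,0],"spin": 0},
    {"xyz": [0,0,0],"spin": 0},
    {"xyz": [0,0,0],"spin": 0}
  ]
}}

```text
time: 15.3
tool_pos: [646.9, -108.8, 202.2]
tcp_rot: [-3.141, -0.0, 1.72]
contact_force: [-7.3, -1.9, -2.2]
grip_width: 15.6
finger_force: 30.0
```

Call:
{"fn": "jog_arm", "kwargs": {
  "targets": [
    {"xyz": [0,0,0],"spin": 0},
    {"xyz": [0,0,0],"spin": 0},
    {"xyz": [0,0,0],"spin": 0},
    {"xyz": [0,0,0],"spin": 0},
    {"xyz": [0,0,0],"spin": 0},
    {"xyz": [0,0,-0.3],"spin": 0},
    {"xyz": [0,0,-0.4],"spin": 0},
    {"xyz": [0,0,-0.3],"spin": 0},
    {"xyz": [0,0,0],"spin": 0},
    {"xyz": [0,0,0],"spin": 0}
  ],
  "gripper": 45
}}

```text
time: 16.55
tool_pos: [646.9, -108.7, 280.5]
tcp_rot: [-3.14, -0.001, 1.72]
contact_force: [-0.8, -0.7, -0.0]
grip_width: 41.2
finger_force: 0.0
```

```bash
python3 - <<'E'
from h import *
o=bot.get_obs();print(o['tool_pos'],o['contact_force'],o['time'])
a=bot.capture("side");c=bot.get_calibration("side");print(proj(c,(646.5,-109,194)),proj(c,(646.5,-109,224)))
cv2.imwrite("pics/s2.png",cv2.resize(a[130:280,130:330],(800,600),interpolation=cv2.INTER_CUBIC))
E
```

```text
[ 646.94337888 -108.70648267  280.53042487] [-0.81617714 -0.68092024 -0.02672759] 16.55
(np.float64(210.5851688816068), np.float64(211.26948457144496)) (np.float64(209.18672206372884), np.float64(197.25555502836562))
```

View pics/s2.png

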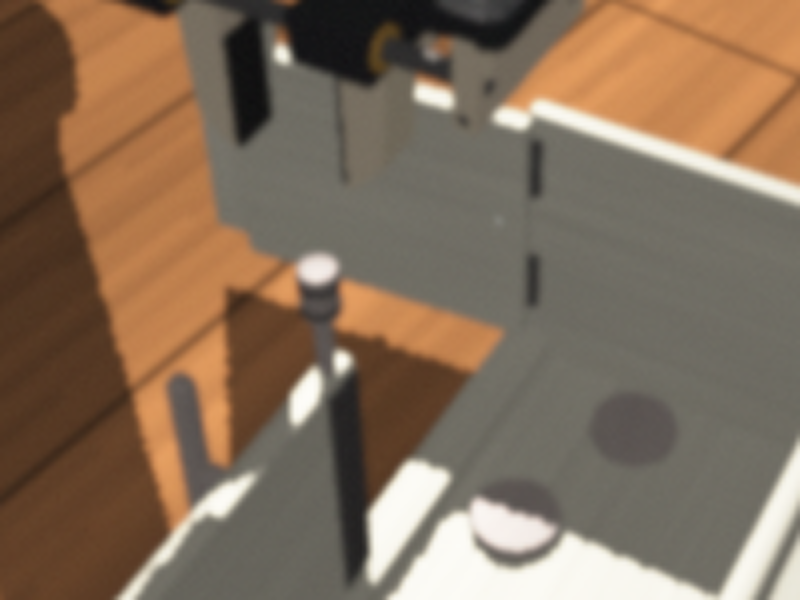

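The head's top is at (209.5,197), which matches fully up (209.2,197.3). The active door stands open, the passive door is shut and the gripper is clear.

```bash
python3 -c "
from plant import bot
print(bot.close_job())"
```

```text
the job is handed in; nothing more can be done
None
```

The job is handed in: the last picture shows the active door standing open about square, the bolt fully up (about 30 mm), the passive door shut and the gripper clear, at about 17 s; the hand-in returned no verdict.

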